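# Put the fruit puzzle right

### The arm

A 6-joint arm with a two-finger parallel gripper is mounted at the origin on the work surface. World frame = base frame: x ahead of the robot, y to its left, z up, the work surface at z = 0. Lengths are in m, angles in rad, forces in N, time in s.
With the tool pointing down it reaches from about 0.425 to 0.95 m from the base axis. Payload 3.5 kg.
Tool frame: the origin (TCP) lies at the very end of the fingers, on their centre line; the grasp point (between the pads) lies 19 mm behind it (ctrl.grip_point_offset is the distance from the TCP to the grasp point, in m); z points along the fingers, y is the line along which they close (so a half turn about z gives the same grasp; the last joint's range is limited). The gripper opens to 85 mm and grips with 20 to 120 N. Pads are 22 mm wide; open, the fingers measure 114 mm over their backs; the gripper's body (76 mm by 85 mm) begins 54 mm behind the grasp point. The pads swing forward as they close: fully open they stand 13 mm farther back than shut.
Start: joints at [1.133, 0.286, 1.577, -0, 1.279, -0.15], TCP at [0.192, 0.647, 0.231] pointing down, gripper open.
Joint ranges: [-2.77, 2.77], [-0.9, 2.22], [0.21, 2.48], [-1.53, 4.67], [0.24, 2.81], [-2.84, 2.84]. Speed limits (rad/s): [2.79, 2.79, 3.14, 3.14, 3.14, 3.14].

### API

Orientations are given as a unit quaternion [x, y, z, w].
In Python, from plant import ctrl gives the robot as it stands. The module is installed in compiled form; this text tells all that it offers.
- The arm moves only by the shell command python3 -m pendant 'ROWS' [OPENING] [FORCE]. ROWS is JSON, a list of rows, each an object of numbers: "dx", "dy", "dz": the shift along the tool's x, y, z in cm; "twist": the turn about the tool's z in degrees. A call has 1 to 10 rows; each row is the pose to reach, as a shift and turn from the pose commanded when the call began, along the tool's axes at that moment; what a row does not reach only later rows make up. A row lasts 1/8 s, in which the tool goes at most 62.5 mm and 10.7 degrees, less where a joint would pass 70% of its speed; a pose out of reach is approached as far as the arm can. A call with a gripper value outside its range is refused whole. OPENING is the opening in per cent of the stroke, from 0 (shut) to 100 (fully open), set as the call begins (- or left out, the last holds). The fingers move at their own pace and stop on an object; FORCE is the grip in N (left out, the last holds). Time passes only in rows, so rows that repeat a pose let the fingers close. It gives the time, the measured TCP pose, the force, the opening and the grip force at its end, in the units of the state.
- ctrl.get_state(): the state, without advancing time (a new reading comes with each control period).
- ctrl.read_camera(name): name is "side" or "top" or "wrist"; returns a dict with "img" (480x640x3 uint8, red, green, blue), "depth" (480x640 float32, m along the optical axis (not along the pixel's ray), 0 where there is no reading), "camera_matrix" (3x3 intrinsics, pixels), "xyz" and "rotation" of the camera in the world; the wrist camera has in their place "tool_from_camera" (4x4, takes a point from camera to tool coordinates, whose origin is the TCP and whose axes are the flange's). Camera axes: x right, y up, looking along -z (the intrinsics and any distortion apply to the point x, -y, -z); pixel columns grow to the right and rows downward; lengths in m; the calibration is good to about 2 mm. A picture is of the moment at which its call begins: read the wrist's pose just before it.
- ctrl.sign_off(): hands the job in; it is judged then, once.
The state is a dict: "time": time; "qpos": joint angles; "dq": joint speeds; "joint_efforts": joint torques, N m; "eef_pos": TCP position; "tcp_rot": TCP orientation; "contact_force": force on the tool from outside, world axes, zero at the start; "wrist_torque": the same for the moment, N m; "opening": opening from 0.0 (shut) to 1.0 (fully open); "finger_force": force on a finger pad.
Only numpy, scipy, OpenCV 4.12 (cv2) and the standard library are available. Lean on these libraries where they do the work, as an engineer would, in place of code of your own. Each camera call takes 0.05 s, during which the arm holds its last target. There are 200 camera calls.

### The job

Pieces of the knobbed fruit puzzle have been put back in one another's wells, and the green one has ended up in the storage box with two pieces of another puzzle. Put all four fruit pieces (red, blue, yellow, green) right: each lying flat at the bottom of the well with its own colour of ring, knob up, swapping by way of a free spot such as the empty well. Leave the white and the purple piece where they are in the storage box.

Things in the scene. Friction and masses are not known exactly. Their poses are not given: they have to be found in the camera images.
- knob_red (a point): Puzzle piece, apple: red disc with a small brown stem and green leaf. Wooden disc 72 mm wide, 14 mm thick, about 50 g, with an upright yellow knob in the middle: neck 17 mm wide, round head 25 mm wide, straight-sided from 27 to 43 mm above the underside, top at 46 mm. Point: on the axis in the knob's head, 36 mm above the underside; z up. At the start in one of the tray's wells, right or wrong.
- knob_blue (a point): Puzzle piece, blueberry: bright blue disc with a dark blue star. Wooden disc 72 mm wide, 14 mm thick, about 50 g, with an upright yellow knob in the middle: neck 17 mm wide, round head 25 mm wide, straight-sided from 27 to 43 mm above the underside, top at 46 mm. Point: on the axis in the knob's head, 36 mm above the underside; z up. At the start in one of the tray's wells, right or wrong.
- knob_yellow (a point): Puzzle piece, lemon: yellow disc with pale rays. Wooden disc 72 mm wide, 14 mm thick, about 50 g, with an upright yellow knob in the middle: neck 17 mm wide, round head 25 mm wide, straight-sided from 27 to 43 mm above the underside, top at 46 mm. Point: on the axis in the knob's head, 36 mm above the underside; z up. At the start in one of the tray's wells, right or wrong.
- knob_green (a point): Puzzle piece, lime: green disc with pale green rays. Wooden disc 72 mm wide, 14 mm thick, about 50 g, with an upright yellow knob in the middle: neck 17 mm wide, round head 25 mm wide, straight-sided from 27 to 43 mm above the underside, top at 46 mm. Point: on the axis in the knob's head, 36 mm above the underside; z up. At the start in the storage box, in one row with the white and purple pieces.
- well_red (a point): Round well with a red ring painted round it and red corner dots, 84 mm wide, 10 mm deep, mouth chamfered 3 mm, in a cream frame 116 mm square. Point: centre of the well's floor; z up. A piece in it stands 4 mm proud. The four frames lie fixed side by side in a wooden tray 258 mm square, rim 21 mm above the table. Holds a piece at the start.
- well_blue (a point): Round well with a blue ring painted round it and blue corner dots, 84 mm wide, 10 mm deep, mouth chamfered 3 mm, in a cream frame 116 mm square. Point: centre of the well's floor; z up. A piece in it stands 4 mm proud. The four frames lie fixed side by side in a wooden tray 258 mm square, rim 21 mm above the table. Holds a piece at the start.
- well_yellow (a point): Round well with a yellow ring painted round it and yellow corner dots, 84 mm wide, 10 mm deep, mouth chamfered 3 mm, in a cream frame 116 mm square. Point: centre of the well's floor; z up. A piece in it stands 4 mm proud. The four frames lie fixed side by side in a wooden tray 258 mm square, rim 21 mm above the table. Holds a piece at the start.
- well_green (a point): Round well with a green ring painted round it and green corner dots, 84 mm wide, 10 mm deep, mouth chamfered 3 mm, in a cream frame 116 mm square. Point: centre of the well's floor; z up. A piece in it stands 4 mm proud. The four frames lie fixed side by side in a wooden tray 258 mm square, rim 21 mm above the table. Empty at the start.
- knob_white (a point): Piece of another puzzle, coconut: white disc with a brown edge; same shape, size, knob and point as the fruit pieces. Stays in the storage box: a fixed dark wooden box with a 6 mm floor and walls to 19 mm above the table (1 mm below the discs' tops), closely holding white, purple and green in one row, edge to edge, in any order, centres 73 mm apart.
- knob_purple (a point): Piece of another puzzle, plum: dark purple disc with a darker crease; same shape, size, knob and point as the fruit pieces. Stays in the storage box: a fixed dark wooden box with a 6 mm floor and walls to 19 mm above the table (1 mm below the discs' tops), closely holding white, purple and green in one row, edge to edge, in any order, centres 73 mm apart.

How it is judged:
At the end, for the whole second after the job is handed in: Each of the four fruit pieces rests flat on the floor of the well of its own colour (within 10 mm of its centre, within 4 mm of the seated height, tilted less than 0.1 rad), at rest; the white and purple pieces are upright and within 20 mm of where they began (horizontal distance between knob_red and well_red below 0.01 m and z of knob_red in the frame of well_red between 0.032 and 0.04 m and angle between each of knob_red, knob_blue, knob_yellow, knob_green, knob_white, knob_purple's own z axis and vertical below 0.1 rad and linear speed of each of piece_red, piece_blue, piece_yellow, piece_green below 0.02 m/s and horizontal distance between knob_blue and well_blue below 0.01 m and z of knob_blue in the frame of well_blue between 0.032 and 0.04 m and horizontal distance between knob_yellow and well_yellow below 0.01 m and z of knob_yellow in the frame of well_yellow between 0.032 and 0.04 m and horizontal distance between knob_green and well_green below 0.01 m and z of knob_green in the frame of well_green between 0.032 and 0.04 m and distance of each of knob_white, knob_purple from where it was at the start of the episode below 0.02 m); the robot touches nothing.
It fails at once if the white piece is carried or pushed away from its place (over 20 mm) (distance of knob_white from where it was at the start of the episode above 0.02 m).
It fails at once if the purple piece is carried or pushed away from its place (over 20 mm) (distance of knob_purple from where it was at the start of the episode above 0.02 m).
It also fails if it takes over 99 s, if anything falls off the work surface, if the arm or the gripper's body presses on something with over 40 N, if the wrist force passes 120 N, or if a joint passes its speed limit or range.

## Working session

There is one attempt and no reset: what is moved stays moved. The work goes in short steps, Python scripts to look and compute and a shell command to move; the robot and the scene stay as the last step left them, time stands still between calls to the robot, and variables do not carry over. Pictures are saved under pics/ and viewed, at most 14 in all, crops included, and the job is handed in when it is done.

```bash
mkdir -p pics
cat > h.py <<'E'
import numpy as np, cv2
from plant import ctrl
from scipy.spatial.transform import Rotation as R
def cam(name):
    s=ctrl.get_state(); c=ctrl.read_camera(name)
    if name=='wrist':
        T=np.eye(4); T[:3,:3]=R.from_quat(s['tcp_rot']).as_matrix(); T[:3,3]=s['eef_pos']
        M=T@np.array(c['tool_from_camera'])
    else:
        M=np.eye(4); r=np.array(c['rotation']); M[:3,:3]=r if r.shape==(3,3) else R.from_quat(r).as_matrix(); M[:3,3]=c['xyz']
    return c,M
def cloud(c,M):
    K=np.array(c['camera_matrix']); d=c['depth']; v,u=np.mgrid[:480,:640]
    P=np.stack([(u-K[0,2])/K[0,0]*d,-(v-K[1,2])/K[1,1]*d,-d],-1)
    return P@M[:3,:3].T+M[:3,3]
def save(c,n): cv2.imwrite(f'pics/{n}.png',c['img'][...,::-1])
E
python3 - <<'E'
from h import *
s=ctrl.get_state(); print(s)
c,M=cam('top'); save(c,'top0'); print({k:v for k,v in c.items() if k not in('img','depth')})
P=cloud(c,M); np.save('top0.npy',P)
E
```

```text
{'time': 0.0, 'qpos': array([ 1.13300547e+00,  2.87142841e-01,  1.57818064e+00, -1.12124774e-05,
        1.27860043e+00, -1.50012710e-01]), 'dq': array([-1.70766817e-04,  1.04842168e-03,  9.91952728e-05, -2.28515981e-03,
       -3.42751590e-04, -9.30462908e-04]), 'joint_efforts': array([-1.71691969e-03, -4.05988312e+01, -2.92622817e+01, -2.77174995e-04,
        5.88488707e-03, -1.43672440e-05]), 'eef_pos': array([0.19128015, 0.64664366, 0.22996043]), 'tcp_rot': array([ 1.43391370e-01,  9.89665376e-01, -1.11720407e-03, -3.32533649e-04]), 'contact_force': array([0.01552308, 0.54035397, 0.29691641]), 'wrist_torque': array([0.00370028, 0.00732129, 0.0570797 ]), 'finger_force': 0.0, 'opening': 1.0021084283952564}
{'camera_matrix': array([[551.40077021,   0.        , 314.77122158],
       [  0.        , 551.40077021, 243.20866449],
       [  0.        ,   0.        ,   1.        ]]), 'xyz': array([ 0.38434098, -0.03550519,  0.84385829]), 'rotation': array([ 0.07417781, -0.07011867, -0.67450313,  0.73118162])}
```

View pics/top0.png

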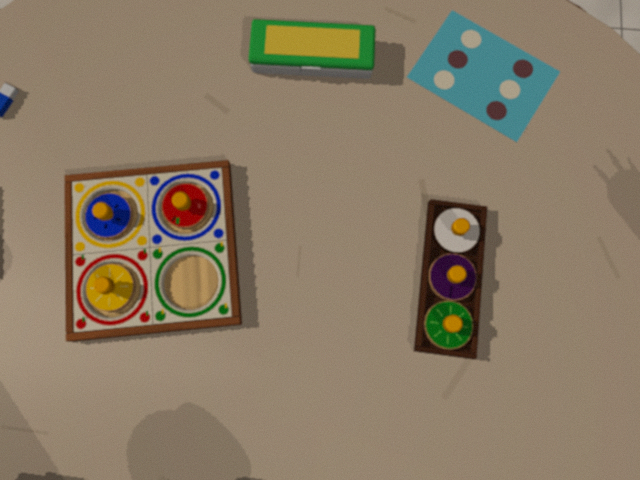

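The top view shows the yellow well (108,213) holding blue, the blue well (187,207) holding red, and the red well (112,289) holding yellow. The green well (192,282) is empty, and green is in the box at (450,324) below purple and white.

Run:
```python
from h import *
P=np.load('top0.npy'); im=cv2.imread('pics/top0.png'); hsv=cv2.cvtColor(im,cv2.COLOR_BGR2HSV)
kn={'blue':(102,211),'red':(180,201),'yellow':(104,286),'green':(453,324),'purple':(457,274),'white':(460,227)}
yel=(cv2.inRange(hsv,(12,150,100),(32,255,255))>0)
for n,(u,v) in kn.items():
    m=np.zeros((480,640),bool); m[v-14:v+15,u-14:u+15]=1
    Q=P[m]; zt=np.percentile(Q[:,2],98); q=P[m&(P[...,2]>zt-.006)]
    c=(q[:,:2].min(0)+q[:,:2].max(0))/2
    print('knob',n,'ztop',zt.round(4),'c',c.round(4),'size',np.ptp(q[:,:2],axis=0).round(4),len(q))
hr={'yellow':[(24,36)],'blue':[(105,125)],'red':[(0,8),(172,180)],'green':[(45,85)]}
cs={'yellow':(111,213),'blue':(187,207),'red':(112,289),'green':(192,282)}
for n,(u,v) in cs.items():
    m=np.zeros((480,640),bool)
    for a,b in hr[n]: m|=cv2.inRange(hsv,(a,90,40),(b,255,255))>0
    vv,uu=np.mgrid[:480,:640]; r=np.hypot(uu-u,vv-v); m&=(r>29)&(r<40)
    q=P[m]; z=np.median(q[:,2]); q=q[abs(q[:,2]-z)<.006]
    for _ in range(3):
        A=np.c_[2*q[:,:2],np.ones(len(q))]; s=np.linalg.lstsq(A,(q[:,:2]**2).sum(1),rcond=None)[0]
        rad=np.sqrt(s[2]+s[0]**2+s[1]**2); e=abs(np.hypot(*(q[:,:2]-s[:2]).T)-rad); q=q[e<.004]
    print('well',n,s[:2].round(4),'r',rad.round(4),'z',z.round(4),len(q))
print('table z',np.median(P[380:400,280:380,2]))
```

```text
knob blue ztop 0.0574 c [0.4842 0.1369] size [0.1997 0.3449] 223
knob red ztop 0.0574 c [0.4971 0.0789] size [0.2255 0.2288] 218
knob yellow ztop 0.0576 c [0.4296 0.1269] size [0.0904 0.3248] 236
knob green ztop 0.0536 c [ 0.4222 -0.1389] size [0.0757 0.2068] 239
knob purple ztop 0.0541 c [ 0.4582 -0.1406] size [0.1476 0.2103] 224
knob white ztop 0.0536 c [ 0.4946 -0.1429] size [0.2205 0.2148] 222
well yellow [0.5757 0.2949] r 0.0499 z 0.0204 20
well blue [0.5967 0.1793] r 0.0505 z 0.0204 715
well red [0.4606 0.2737] r 0.0505 z 0.0204 1039
well green [0.4815 0.1584] r 0.0504 z 0.0205 857
table z -0.00010045790507740016
```

```bash
cat >> h.py <<'E'
def knob(P,xy,zt0=.056,r=.03):
    m=(P[...,2]<zt0+.008)&(P[...,2]>zt0-.008)&(np.hypot(P[...,0]-xy[0],P[...,1]-xy[1])<r)
    zt=np.percentile(P[m][:,2],90); q=P[m&(P[...,2]>zt-.003)][:,:2].astype(np.float32)
    (c,rad)=cv2.minEnclosingCircle(q); return np.r_[np.median(q,0),c,rad,zt].round(4),len(q)
def shift(xy,z=None):
    s=ctrl.get_state(); d=np.r_[xy,s['eef_pos'][2] if z is None else z]-s['eef_pos']
    return (R.from_quat(s['tcp_rot']).inv().apply(d)*100).round(2)
E
python3 - <<'E'
from h import *
P=np.load('top0.npy')
kn={'blue':(102,211),'red':(180,201),'yellow':(104,286),'green':(453,324),'purple':(457,274),'white':(460,227)}
for n,(u,v) in kn.items():
    p=P[v-3:v+4,u-3:u+4].reshape(-1,3); p=np.median(p[p[:,2]<.2],0)
    print(n,*knob(P,p[:2],p[2]))
print(shift((.5758,.2946),.16))
E
```

```text
blue [0.5725 0.2961 0.5727 0.2959 0.0123 0.0572] 169
red [0.598  0.1814 0.5971 0.1815 0.0122 0.057 ] 163
yellow [0.4624 0.2762 0.4624 0.2764 0.0127 0.0571] 182
green [ 0.4478 -0.2303  0.4481 -0.2308  0.0122  0.0531] 179
purple [ 0.5202 -0.2339  0.5207 -0.2341  0.0121  0.0531] 177
white [ 0.593  -0.2386  0.593  -0.2381  0.0123  0.053 ] 163
[-46.86 -22.83   7.03]
```

```bash
python3 -c "
from h import *
print(shift((.5726,.296),.12))"
python3 -m pendant '[{"dx":-10,"dy":-5,"dz":2},{"dx":-20,"dy":-10,"dz":4},{"dx":-30,"dy":-14,"dz":6},{"dx":-38,"dy":-19,"dz":7},{"dx":-46.5,"dy":-22.8,"dz":8},{"dx":-46.5,"dy":-22.8,"dz":8},{"dx":-46.5,"dy":-22.8,"dz":8},{"dx":-46.5,"dy":-22.8,"dz":8},{"dx":-46.5,"dy":-22.8,"dz":8},{"dx":-46.5,"dy":-22.8,"dz":8}]' 50 40
python3 - <<'E'
from h import *
c,M=cam('wrist'); save(c,'w1'); P=cloud(c,M)
print(knob(P,(.5726,.296),.057),shift((.5726,.296),.0285))
E
```

```text
[-46.52 -22.77  11.03]$[0]: bad value
Traceback (most recent call last):
  File "h.py", line 19, in knob
    zt=np.percentile(P[m][:,2],90); q=P[m&(P[...,2]>zt-.003)][:,:2].astype(np.float32)
IndexError: index -1 is out of bounds for axis 0 with size 0
```

View pics/w1.png

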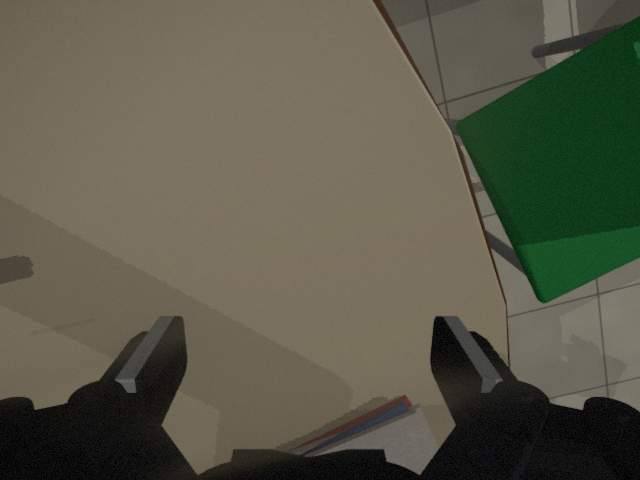

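The move was refused, so the wrist view is still the bare table at the start pose with the fingers at (160,350) and (465,350). I'll retry with all four keys in each row.

```bash
python3 -m pendant '[{"dx":-46.5,"dy":-22.8,"dz":8,"twist":0},{"dx":-46.5,"dy":-22.8,"dz":8,"twist":0},{"dx":-46.5,"dy":-22.8,"dz":8,"twist":0},{"dx":-46.5,"dy":-22.8,"dz":8,"twist":0},{"dx":-46.5,"dy":-22.8,"dz":8,"twist":0},{"dx":-46.5,"dy":-22.8,"dz":8,"twist":0},{"dx":-46.5,"dy":-22.8,"dz":8,"twist":0},{"dx":-46.5,"dy":-22.8,"dz":8,"twist":0},{"dx":-46.5,"dy":-22.8,"dz":8,"twist":0},{"dx":-46.5,"dy":-22.8,"dz":8,"twist":0}]' 50 40
python3 - <<'E'
from h import *
c,M=cam('wrist'); save(c,'w2'); P=cloud(c,M)
print(ctrl.get_state()['qpos'],shift((.5726,.296),.0285));print(knob(P,(.5726,.296),.057))
E
```

```text
time: 1.35
eef_pos: [0.573, 0.2956, 0.1504]
tcp_rot: [0.145, 0.989, -0.0, -0.001]
contact_force: [-0.1, -0.4, -0.0]
opening: 0.503
finger_force: 0.0
[ 3.20946083e-01  2.94563561e-01  1.71943764e+00  7.58918636e-04
  1.12906783e+00 -9.61607694e-01] [-0.08 -0.06 12.23]
(array([0.5743, 0.2974, 0.5747, 0.2975, 0.0126, 0.0569]), 1198)
```

```bash
python3 -m pendant '[{"dx":0,"dy":0.1,"dz":6,"twist":0},{"dx":0,"dy":0.1,"dz":10,"twist":0},{"dx":0,"dy":0.1,"dz":11.6,"twist":0},{"dx":0,"dy":0.1,"dz":12.2,"twist":0},{"dx":0,"dy":0.1,"dz":12.2,"twist":0},{"dx":0,"dy":0.1,"dz":12.2,"twist":0}]' 50 40
python3 -m pendant '[{"dx":0,"dy":0,"dz":0,"twist":0},{"dx":0,"dy":0,"dz":0,"twist":0},{"dx":0,"dy":0,"dz":0,"twist":0},{"dx":0,"dy":0,"dz":0,"twist":0},{"dx":0,"dy":0,"dz":0,"twist":0}]' 0 40
python3 -c "
from h import *
print(shift((.4815,.1584)),shift((.598,.1805)),shift((.4615,.275)))"
```

```text
time: 2.15
eef_pos: [0.5743, 0.2982, 0.0315]
tcp_rot: [0.143, 0.99, 0.001, 0.002]
contact_force: [-0.5, 0.4, 0.5]
opening: 0.5
finger_force: 0.0
time: 2.78
eef_pos: [0.5741, 0.298, 0.031]
tcp_rot: [0.143, 0.99, 0.001, 0.001]
contact_force: [-0.4, 0.3, 6.1]
opening: 0.268
finger_force: 39.7
[  4.92 -16.01  -0.04] [ -5.62 -10.58  -0.  ] [10.15 -5.4  -0.03]
```

```bash
python3 -m pendant '[{"dx":0,"dy":0,"dz":-5,"twist":0},{"dx":0,"dy":0,"dz":-11,"twist":0},{"dx":4.9,"dy":-15.9,"dz":-11,"twist":0},{"dx":4.9,"dy":-15.9,"dz":-11,"twist":0},{"dx":4.9,"dy":-15.9,"dz":-11,"twist":0},{"dx":4.9,"dy":-15.9,"dz":-11,"twist":0},{"dx":4.9,"dy":-15.9,"dz":-11,"twist":0}]' 0 40
python3 - <<'E'
from h import *
c,M=cam('wrist'); save(c,'w3'); P=cloud(c,M);np.save('w3.npy',P)
print(shift((.483,.1595)))
E
```

```text
time: 3.65
eef_pos: [0.4812, 0.1591, 0.1394]
tcp_rot: [0.144, 0.99, 0.0, 0.0]
contact_force: [0.1, 0.5, 0.0]
opening: 0.277
finger_force: 39.6
[-0.14  0.05  0.  ]
```

View pics/w3.png

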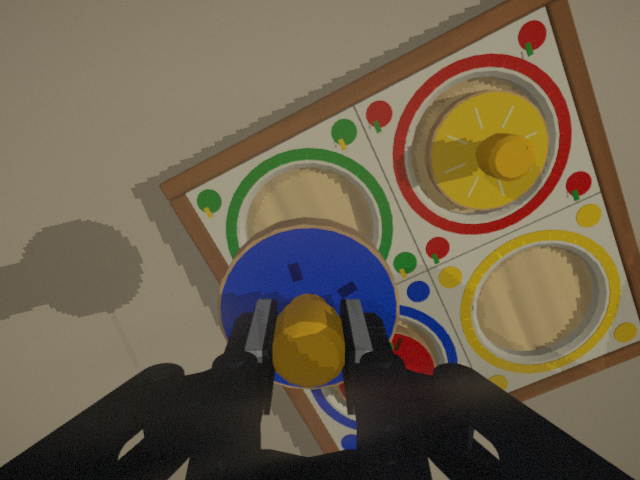

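Blue is held level at (310,310). The green well is at (310,230) behind it, with yellow in the red well at (490,150) and the emptied yellow well at (540,300). I'll fit the rings and the held disc in the wrist frame.

```bash
cat >> h.py <<'E'
HR={'yellow':[(22,36)],'blue':[(105,125)],'red':[(0,8),(172,180)],'green':[(40,85)]}
def ring(img,P,n,xy):
    hsv=cv2.cvtColor(img,cv2.COLOR_RGB2HSV); m=np.zeros((480,640),bool)
    for a,b in HR[n]: m|=cv2.inRange(hsv,(a,110,40),(b,255,255))>0
    r=np.hypot(P[...,0]-xy[0],P[...,1]-xy[1]); m&=(r>.041)&(r<.059)&(abs(P[...,2]-.02)<.006)
    q=P[m]; 
    for _ in range(4):
        A=np.c_[2*q[:,:2],np.ones(len(q))]; s=np.linalg.lstsq(A,(q[:,:2]**2).sum(1),rcond=None)[0]
        rad=np.sqrt(s[2]+s[0]**2+s[1]**2); q=q[abs(np.hypot(*(q[:,:2]-s[:2]).T)-rad)<.005]
    return s[:2].round(4),rad.round(4),len(q)
def disc(P,zc,xy,r=.06):
    m=(abs(P[...,2]-zc)<.006)&(np.hypot(P[...,0]-xy[0],P[...,1]-xy[1])<r); q=P[m]
    c,rad=cv2.minEnclosingCircle(q[:,:2].astype(np.float32)); A=np.c_[q[:,:2]-q[:,:2].mean(0),np.ones(len(q))]
    return np.array(c).round(4),round(rad,4),q[:,2].mean().round(4),np.linalg.lstsq(A,q[:,2],rcond=None)[0][:2].round(3)
E
python3 - <<'E'
from h import *
P=np.load('w3.npy'); im=cv2.imread('pics/w3.png')[...,::-1].copy()
for n,xy in dict(yellow=(.5765,.296),red=(.462,.275),green=(.4825,.159)).items(): print(n,*ring(im,P,n,xy))
print('held',*disc(P,.1394-.005,(.481,.159)))
print(knob(P,(.463,.277),.057))
E
```

```text
yellow [0.5776 0.2951] 0.0504 4533
red [0.4625 0.2742] 0.0503 6165
green [0.4833 0.1592] 0.0503 3065
held [0.4826 0.1594] 0.0364 0.1328 [ 0.006 -0.003]
(array([0.4643, 0.2765, 0.4648, 0.2769, 0.0126, 0.0568]), 1577)
```

```bash
python3 -m pendant '[{"dx":-0.1,"dy":0,"dz":5,"twist":0},{"dx":-0.1,"dy":0,"dz":8.5,"twist":0},{"dx":-0.1,"dy":0,"dz":10.2,"twist":0},{"dx":-0.1,"dy":0,"dz":10.9,"twist":0},{"dx":-0.1,"dy":0,"dz":10.9,"twist":0}]' 0 40
python3 -m pendant '[{"dx":0,"dy":0,"dz":0,"twist":0},{"dx":0,"dy":0,"dz":0,"twist":0},{"dx":0,"dy":0,"dz":0,"twist":0},{"dx":0,"dy":0,"dz":-6,"twist":0},{"dx":5,"dy":10.8,"dz":-6,"twist":0},{"dx":5,"dy":10.8,"dz":-6,"twist":0},{"dx":5,"dy":10.8,"dz":-6,"twist":0},{"dx":5,"dy":10.8,"dz":-6,"twist":0}]' 50 40
python3 -c "
from h import *
c,M=cam('wrist'); P=cloud(c,M); k=knob(P,(.4648,.2769),.057); print(k, shift(k[0][2:4],.029))"
```

```text
time: 4.32
eef_pos: [0.4834, 0.1593, 0.0316]
tcp_rot: [0.143, 0.99, 0.0, 0.001]
contact_force: [0.2, -0.2, -0.1]
opening: 0.277
finger_force: 39.6
time: 5.32
eef_pos: [0.4643, 0.2763, 0.0901]
tcp_rot: [0.143, 0.99, -0.0, -0.0]
contact_force: [-1.0, -0.2, 0.2]
opening: 0.502
finger_force: 0.0
(array([0.4639, 0.2777, 0.4646, 0.2771, 0.0126, 0.0568]), 1994) [0.02 0.13 6.11]
```

```bash
python3 -m pendant '[{"dx":0,"dy":0.1,"dz":4,"twist":0},{"dx":0,"dy":0.1,"dz":6.1,"twist":0},{"dx":0,"dy":0.1,"dz":6.1,"twist":0},{"dx":0,"dy":0.1,"dz":6.1,"twist":0}]' 50 40
python3 -m pendant '[{"dx":0,"dy":0,"dz":0,"twist":0},{"dx":0,"dy":0,"dz":0,"twist":0},{"dx":0,"dy":0,"dz":0,"twist":0},{"dx":0,"dy":0,"dz":0,"twist":0},{"dx":0,"dy":0,"dz":-5,"twist":0},{"dx":0,"dy":0,"dz":-8,"twist":0},{"dx":-10.3,"dy":4.9,"dz":-8,"twist":0},{"dx":-10.3,"dy":4.9,"dz":-8,"twist":0},{"dx":-10.3,"dy":4.9,"dz":-8,"twist":0},{"dx":-10.3,"dy":4.9,"dz":-8,"twist":0}]' 0 40
cat > look.py <<'E'
import sys; from h import *
c,M=cam('wrist'); P=cloud(c,M); s=ctrl.get_state()['eef_pos']
d=disc(P,s[2]-.006,s[:2]); w=np.array([float(sys.argv[1]),float(sys.argv[2])]); fl=float(sys.argv[3])
print('held',*d); e=np.r_[w-d[0],-(d[2]-.014-fl)]
print('shift',(R.from_quat(ctrl.get_state()['tcp_rot']).inv().apply(e)*100).round(2))
if len(sys.argv)>4: save(c,sys.argv[4])
E
python3 look.py .5776 .2951 .010
```

```text
time: 5.88
eef_pos: [0.4658, 0.2769, 0.0302]
tcp_rot: [0.144, 0.99, 0.0, 0.001]
contact_force: [0.4, 0.7, 0.1]
opening: 0.5
finger_force: 0.0
time: 7.12
eef_pos: [0.5762, 0.295, 0.1082]
tcp_rot: [0.143, 0.99, -0.001, -0.001]
contact_force: [-0.3, -1.1, -0.4]
opening: 0.275
finger_force: 39.6
held [0.5753 0.2956] 0.0364 0.1015 [ 0.004 -0.004]
shift [-0.25  0.03  7.75]
```

```bash
python3 -m pendant '[{"dx":-0.2,"dy":0,"dz":4,"twist":0},{"dx":-0.2,"dy":0,"dz":7,"twist":0},{"dx":-0.2,"dy":0,"dz":7.8,"twist":0},{"dx":-0.2,"dy":0,"dz":7.8,"twist":0}]' 0 40
python3 -m pendant '[{"dx":0,"dy":0,"dz":0,"twist":0},{"dx":0,"dy":0,"dz":0,"twist":0},{"dx":0,"dy":0,"dz":0,"twist":0},{"dx":0,"dy":0,"dz":-6,"twist":0},{"dx":-5.3,"dy":-10.2,"dz":-6,"twist":0},{"dx":-5.3,"dy":-10.2,"dz":-6,"twist":0},{"dx":-5.3,"dy":-10.2,"dz":-6,"twist":0},{"dx":-5.3,"dy":-10.2,"dz":-6,"twist":0}]' 50 40
python3 -c "
from h import *
c,M=cam('wrist'); save(c,'w4');P=cloud(c,M); k=knob(P,(.599,.182),.057); print(k, shift(k[0][2:4],.029))"
```

```text
time: 7.68
eef_pos: [0.5784, 0.2948, 0.032]
tcp_rot: [0.143, 0.99, -0.0, -0.0]
contact_force: [0.1, -0.0, -0.4]
opening: 0.275
finger_force: 39.6
time: 8.68
eef_pos: [0.6012, 0.182, 0.0913]
tcp_rot: [0.144, 0.99, 0.0, -0.0]
contact_force: [0.8, -0.4, -1.1]
opening: 0.5
finger_force: 0.0
(array([0.5991, 0.1822, 0.5998, 0.182 , 0.0125, 0.0568]), 1986) [ 0.1  -0.09  6.22]
```

View pics/w4.png

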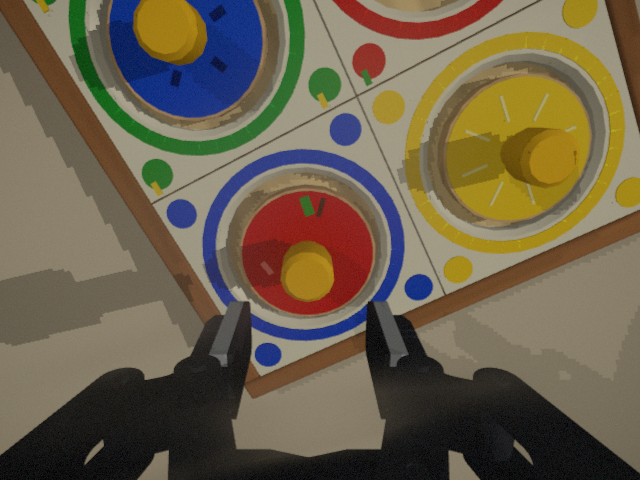

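Yellow is seated in its own well (520,145), blue is parked in the green well (190,60), and red is below the gripper at (308,270). Next is red to the red well.

```bash
python3 -m pendant '[{"dx":0.1,"dy":-0.1,"dz":4,"twist":0},{"dx":0.1,"dy":-0.1,"dz":6.2,"twist":0},{"dx":0.1,"dy":-0.1,"dz":6.2,"twist":0},{"dx":0.1,"dy":-0.1,"dz":6.2,"twist":0}]' 50 40
python3 -m pendant '[{"dx":0,"dy":0,"dz":0,"twist":0},{"dx":0,"dy":0,"dz":0,"twist":0},{"dx":0,"dy":0,"dz":0,"twist":0},{"dx":0,"dy":0,"dz":-5,"twist":0},{"dx":0,"dy":0,"dz":-8,"twist":0},{"dx":15.8,"dy":4.9,"dz":-8,"twist":0},{"dx":15.8,"dy":4.9,"dz":-8,"twist":0},{"dx":15.8,"dy":4.9,"dz":-8,"twist":0},{"dx":15.8,"dy":4.9,"dz":-8,"twist":0},{"dx":15.8,"dy":4.9,"dz":-8,"twist":0}]' 0 40
python3 look.py .4625 .2742 .010
```

```text
time: 9.22
eef_pos: [0.6007, 0.1817, 0.0302]
tcp_rot: [0.143, 0.99, 0.0, 0.001]
contact_force: [0.4, -1.1, 0.2]
opening: 0.502
finger_force: 0.0
time: 10.48
eef_pos: [0.4629, 0.2727, 0.1094]
tcp_rot: [0.143, 0.99, -0.0, 0.0]
contact_force: [0.6, -0.7, -1.3]
opening: 0.276
finger_force: 39.5
held [0.4621 0.2732] 0.0365 0.1026 [ 0.004 -0.002]
shift [-0.    0.11  7.86]
```

```bash
python3 -m pendant '[{"dx":0,"dy":0.1,"dz":4,"twist":0},{"dx":0,"dy":0.1,"dz":7,"twist":0},{"dx":0,"dy":0.1,"dz":7.9,"twist":0},{"dx":0,"dy":0.1,"dz":7.9,"twist":0}]' 0 40
python3 -m pendant '[{"dx":0,"dy":0,"dz":0,"twist":0},{"dx":0,"dy":0,"dz":0,"twist":0},{"dx":0,"dy":0,"dz":0,"twist":0},{"dx":0,"dy":0,"dz":-6,"twist":0},{"dx":-5.2,"dy":-10.4,"dz":-6,"twist":0},{"dx":-5.2,"dy":-10.4,"dz":-6,"twist":0},{"dx":-5.2,"dy":-10.4,"dz":-6,"twist":0},{"dx":-5.2,"dy":-10.4,"dz":-6,"twist":0}]' 50 40
python3 -c "
from h import *
c,M=cam('wrist');P=cloud(c,M); k=knob(P,(.4833,.1592),.057); print(k, shift(k[0][2:4],.029))"
```

```text
time: 11.02
eef_pos: [0.4642, 0.2733, 0.0312]
tcp_rot: [0.144, 0.99, -0.0, 0.0]
contact_force: [0.6, -0.6, 0.7]
opening: 0.275
finger_force: 39.9
time: 12.02
eef_pos: [0.483, 0.1595, 0.0903]
tcp_rot: [0.144, 0.99, 0.0, -0.0]
contact_force: [-0.7, 0.4, -0.1]
opening: 0.501
finger_force: 0.0
(array([0.4837, 0.1596, 0.4844, 0.1593, 0.0125, 0.0568]), 1956) [-0.17 -0.02  6.12]
```

```bash
python3 -m pendant '[{"dx":-0.1,"dy":0,"dz":4,"twist":0},{"dx":-0.1,"dy":0,"dz":6.1,"twist":0},{"dx":-0.1,"dy":0,"dz":6.1,"twist":0},{"dx":-0.1,"dy":0,"dz":6.1,"twist":0}]' 50 40
python3 -m pendant '[{"dx":0,"dy":0,"dz":0,"twist":0},{"dx":0,"dy":0,"dz":0,"twist":0},{"dx":0,"dy":0,"dz":0,"twist":0},{"dx":0,"dy":0,"dz":-5,"twist":0},{"dx":0,"dy":0,"dz":-8,"twist":0},{"dx":-10.3,"dy":5.2,"dz":-8,"twist":0},{"dx":-10.3,"dy":5.2,"dz":-8,"twist":0},{"dx":-10.3,"dy":5.2,"dz":-8,"twist":0},{"dx":-10.3,"dy":5.2,"dz":-8,"twist":0}]' 0 40
python3 look.py .5984 .1801 .010
```

```text
time: 12.58
eef_pos: [0.4846, 0.16, 0.0301]
tcp_rot: [0.143, 0.99, 0.0, 0.001]
contact_force: [-0.0, 0.7, -0.1]
opening: 0.503
finger_force: 0.0
time: 13.7
eef_pos: [0.5965, 0.1795, 0.1082]
tcp_rot: [0.143, 0.99, -0.0, -0.001]
contact_force: [-0.3, -1.4, -1.1]
opening: 0.274
finger_force: 39.6
held [0.5965 0.1799] 0.0365 0.1016 [ 0.004 -0.004]
shift [-0.19  0.08  7.76]
```

```bash
python3 -m pendant '[{"dx":-0.2,"dy":0.1,"dz":4,"twist":0},{"dx":-0.2,"dy":0.1,"dz":7,"twist":0},{"dx":-0.2,"dy":0.1,"dz":7.8,"twist":0},{"dx":-0.2,"dy":0.1,"dz":7.8,"twist":0}]' 0 40
python3 -m pendant '[{"dx":0,"dy":0,"dz":0,"twist":0},{"dx":0,"dy":0,"dz":0,"twist":0},{"dx":0,"dy":0,"dz":0,"twist":0},{"dx":0,"dy":0,"dz":-5,"twist":0},{"dx":0,"dy":0,"dz":-8,"twist":0}]' 50 40
python3 -m pendant '[{"dx":2.5,"dy":-43.5,"dz":0,"twist":0},{"dx":2.5,"dy":-43.5,"dz":0,"twist":0},{"dx":2.5,"dy":-43.5,"dz":0,"twist":0},{"dx":2.5,"dy":-43.5,"dz":0,"twist":0},{"dx":2.5,"dy":-43.5,"dz":0,"twist":0},{"dx":2.5,"dy":-43.5,"dz":0,"twist":0},{"dx":2.5,"dy":-43.5,"dz":0,"twist":0},{"dx":2.5,"dy":-43.5,"dz":0,"twist":0},{"dx":2.5,"dy":-43.5,"dz":0,"twist":0}]'
python3 -c "
from h import *
c,M=cam('wrist');save(c,'w5');P=cloud(c,M); k=knob(P,(.450,-.2298),.053); print(k, shift(k[0][2:4],.025))"
```

```text
time: 14.25
eef_pos: [0.599, 0.1801, 0.0321]
tcp_rot: [0.143, 0.99, -0.0, -0.0]
contact_force: [-0.6, 0.3, 0.4]
opening: 0.273
finger_force: 39.6
time: 14.88
eef_pos: [0.6006, 0.1803, 0.1135]
tcp_rot: [0.143, 0.99, 0.0, 0.001]
contact_force: [-0.1, 0.3, 1.6]
opening: 0.501
finger_force: 0.0
time: 16.0
eef_pos: [0.4522, -0.2297, 0.1113]
tcp_rot: [0.144, 0.99, 0.0, -0.0]
contact_force: [-0.4, 1.1, -0.2]
opening: 0.503
finger_force: 0.0
(array([ 0.4498, -0.2305,  0.4502, -0.2306,  0.0126,  0.0528]), 1598) [ 0.17 -0.22  8.62]
```

View pics/w5.png

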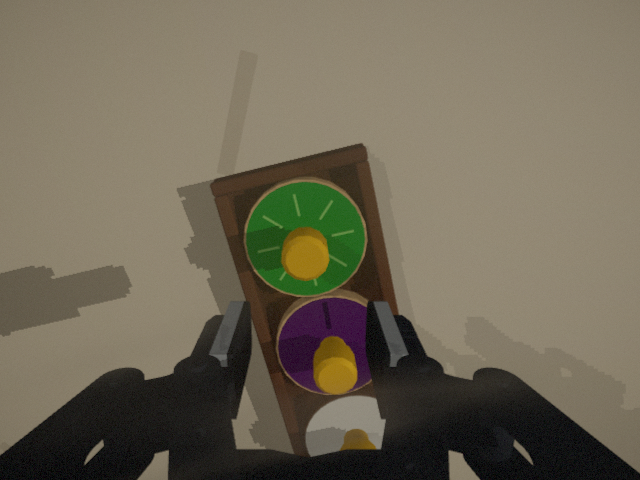

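Green is at (305,240), with its knob at (305,255). Purple and white are undisturbed below it. I'll grip green and lift it straight up, slowly.

```bash
python3 -m pendant '[{"dx":0.2,"dy":-0.2,"dz":4,"twist":0},{"dx":0.2,"dy":-0.2,"dz":7.5,"twist":0},{"dx":0.2,"dy":-0.2,"dz":8.6,"twist":0},{"dx":0.2,"dy":-0.2,"dz":8.6,"twist":0},{"dx":0.2,"dy":-0.2,"dz":8.6,"twist":0}]' 50 40
python3 -m pendant '[{"dx":0,"dy":0,"dz":0,"twist":0},{"dx":0,"dy":0,"dz":0,"twist":0},{"dx":0,"dy":0,"dz":0,"twist":0},{"dx":0,"dy":0,"dz":-0.7,"twist":0},{"dx":0,"dy":0,"dz":-1.4,"twist":0},{"dx":0,"dy":0,"dz":-2.1,"twist":0},{"dx":0,"dy":0,"dz":-4,"twist":0},{"dx":0,"dy":0,"dz":-10,"twist":0},{"dx":0,"dy":0,"dz":-10,"twist":0}]' 0 40
python3 look.py .4833 .1592 .010 w6
```

```text
time: 16.68
eef_pos: [0.4511, -0.2316, 0.0268]
tcp_rot: [0.143, 0.99, -0.001, 0.001]
contact_force: [0.6, -0.5, 0.6]
opening: 0.5
finger_force: 0.0
time: 17.8
eef_pos: [0.4527, -0.2336, 0.131]
tcp_rot: [0.143, 0.99, -0.003, 0.005]
contact_force: [-0.7, -0.7, -1.0]
opening: 0.275
finger_force: 39.4
held [ 0.4521 -0.2331] 0.0364 0.1241 [ 0.025 -0.011]
shift [ 8.19 38.53  9.88]
```

View pics/w6.png

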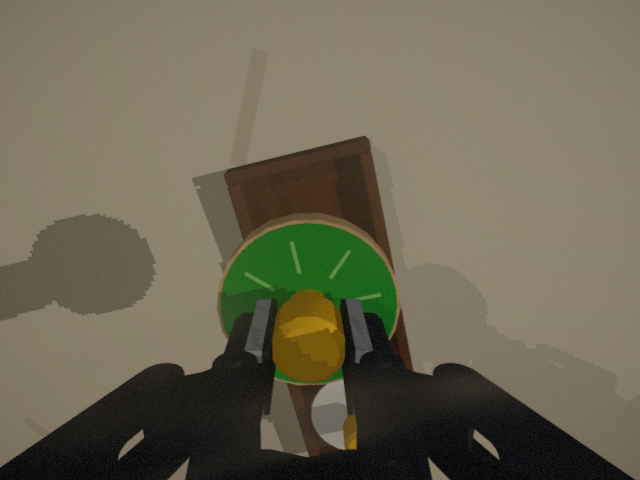

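Green is held level at (308,300), clear of the box. White is still in place at (335,410). I'll carry green to its well.

```bash
python3 -m pendant '[{"dx":8.2,"dy":38.5,"dz":0,"twist":0},{"dx":8.2,"dy":38.5,"dz":0,"twist":0},{"dx":8.2,"dy":38.5,"dz":0,"twist":0},{"dx":8.2,"dy":38.5,"dz":0,"twist":0},{"dx":8.2,"dy":38.5,"dz":0,"twist":0},{"dx":8.2,"dy":38.5,"dz":0,"twist":0},{"dx":8.2,"dy":38.5,"dz":0,"twist":0},{"dx":8.2,"dy":38.5,"dz":0,"twist":0},{"dx":8.2,"dy":38.5,"dz":0,"twist":0},{"dx":8.2,"dy":38.5,"dz":0,"twist":0}]'
python3 look.py .4833 .1592 .010
```

```text
time: 19.1
eef_pos: [0.4805, 0.1598, 0.1251]
tcp_rot: [0.145, 0.99, -0.0, -0.0]
contact_force: [0.4, -0.2, -0.7]
opening: 0.271
finger_force: 39.6
held [0.4801 0.1605] 0.0365 0.1184 [ 0.006 -0.002]
shift [-0.35 -0.03  9.44]
```

```bash
python3 -m pendant '[{"dx":-0.3,"dy":0,"dz":4,"twist":0},{"dx":-0.3,"dy":0,"dz":7.5,"twist":0},{"dx":-0.3,"dy":0,"dz":9,"twist":0},{"dx":-0.3,"dy":0,"dz":9.5,"twist":0},{"dx":-0.3,"dy":0,"dz":9.5,"twist":0}]' 0 40
python3 -m pendant '[{"dx":0,"dy":0,"dz":0,"twist":0},{"dx":0,"dy":0,"dz":0,"twist":0},{"dx":0,"dy":0,"dz":0,"twist":0},{"dx":0,"dy":0,"dz":-6,"twist":0},{"dx":0,"dy":0,"dz":-12,"twist":0},{"dx":0,"dy":-18,"dz":-15,"twist":0},{"dx":0,"dy":-18,"dz":-15,"twist":0},{"dx":0,"dy":-18,"dz":-15,"twist":0},{"dx":0,"dy":-18,"dz":-15,"twist":0},{"dx":0,"dy":-18,"dz":-15,"twist":0}]' 50 40
python3 - <<'E'
from h import *
c,M=cam('top'); save(c,'top1'); P=cloud(c,M)
for n,xy,z in [('red',(.4606,.2737),.057),('blue',(.5967,.1793),.057),('yellow',(.5757,.2949),.057),('green',(.4815,.1584),.057),('purple',(.5207,-.2341),.053),('white',(.593,-.2381),.053)]:
    k=knob(P,xy,z); print(n,k,(k[0][2:4]-xy).round(4))
E
```

```text
time: 19.77
eef_pos: [0.4845, 0.1602, 0.0316]
tcp_rot: [0.144, 0.99, 0.0, 0.001]
contact_force: [0.6, -0.0, -0.4]
opening: 0.275
finger_force: 39.6
time: 21.02
eef_pos: [0.4323, -0.0121, 0.1803]
tcp_rot: [0.144, 0.99, 0.0, 0.0]
contact_force: [-0.1, -0.2, 1.0]
opening: 0.504
finger_force: 0.0
red (array([0.4611, 0.2735, 0.461 , 0.2734, 0.0121, 0.0574]), 171) [ 0.0004 -0.0003]
blue (array([0.596 , 0.179 , 0.5958, 0.1797, 0.0122, 0.057 ]), 168) [-0.0009  0.0004]
yellow (array([0.5752, 0.2935, 0.5748, 0.2947, 0.0124, 0.0572]), 162) [-0.0009 -0.0002]
green (array([0.4814, 0.1598, 0.4814, 0.1602, 0.0123, 0.0571]), 190) [-0.0001  0.0018]
purple (array([ 0.5204, -0.2339,  0.5204, -0.2339,  0.0123,  0.0529]), 185) [-0.0003  0.0002]
white (array([ 0.5932, -0.238 ,  0.593 , -0.2382,  0.0122,  0.0531]), 157) [ 0.     -0.0001]
```

View pics/top1.png

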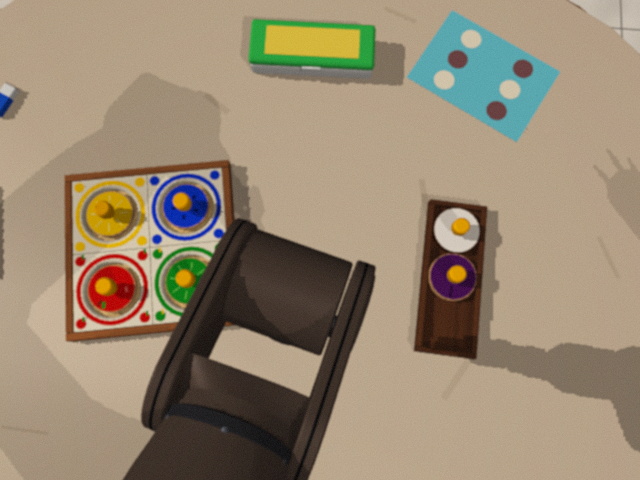

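The final view shows all four pieces in their own wells: yellow (108,213), blue (187,207), red (110,289) and green (187,280). All are within 2 mm of centre and at seated height. White and purple have not moved, and the arm is clear.

```bash
python3 -c "
from plant import ctrl
print(ctrl.sign_off())"
```

```text
the job is handed in; nothing more can be done
None
```

All four fruit pieces are seated in the wells of their own colour, within about 2 mm of centre; white and purple never left their places, and the job was handed in at about 21 s, with no verdict returned.

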